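# Stop the flask shaker and raise its counterweighted hood

### The arm

A 7-joint arm with a two-finger parallel gripper is mounted at the origin on the work surface. World frame = base frame: x ahead of the robot, y to its left, z up, the work surface at z = 0. Lengths are in m, angles in rad, forces in N, time in s.
With the tool pointing down it reaches from about 0.4 to 0.85 m from the base axis. Payload 10.4 kg.
Tool frame: the origin (TCP) lies between the finger pads; the fingertips stand r.nose_length ahead of it and the grasp point (between the pads) lies 6 mm ahead of it (r.nose_length is the distance from the TCP to the fingertips, in m); z points along the fingers, x is the direction in which the jaws open and shut, and the axes are right-handed (so a half turn about z gives the same grasp; the last joint's range is limited). The gripper opens to 87 mm and grips with 3 to 60 N. Pads are 19 mm wide; open, the fingers measure 117 mm over their backs; the gripper's body (75 mm by 190 mm) begins 51 mm behind the grasp point.
Start: joints at [1.131, 0.332, -0.065, 1.46, 0.022, 1.35, -0.088], TCP at [0.253, -0.572, 0.248] pointing down, gripper open.
Joint ranges: [-2.6, 2.6], [-0.5, 2.12], [-1.47, 1.34], [0.16, 2.42], [-1.27, 4.41], [0.06, 2.06], [-2.6, 2.6]. Speed limits (rad/s): [2.22, 2.22, 2.79, 2.79, 3.14, 3.14, 3.14].

### API

Orientations are given as a unit quaternion [x, y, z, w].
In Python, from bench import r gives the robot as it stands. The module is installed in compiled form; this text tells all that it offers.
- The arm moves only by the shell command python3 -m creep 'ROWS' [OPENING] [FORCE]. ROWS is JSON, a list of rows, each an object of numbers: "x", "y", "z": the shift along the world's x, y, z in m; "spin": the turn about the world's z in degrees. In form: [{"x": .., "y": .., "z": .., "spin": ..}, ...]. A call has 1 to 12 rows; each row is the pose to reach, as a shift and turn from the pose commanded when the call began; what a row does not reach only later rows make up. A row lasts 1/8 s, in which the tool goes at most 62.5 mm and 10.7 degrees, less where a joint would pass 70% of its speed; a pose out of reach is approached as far as the arm can. A call with a gripper value outside its range is refused whole. OPENING is the finger opening in m, from 0 to 0.087, set as the call begins (- or left out, the last holds). The fingers move at their own pace and stop on an object; FORCE is the grip in N (left out, the last holds). Time passes only in rows, so rows that repeat a pose let the fingers close. It gives the time, the measured TCP pose, the force and the opening at its end, in the units of the state.
- r.read_state(): the state, without advancing time (a new reading comes with each control period).
- r.camera(name): name is "scene" or "side" or "wrist"; returns a dict with "pixels" (480x640x3 uint8, blue, green, red), "z_map" (480x640 float32, m along the optical axis (not along the pixel's ray), 0 where there is no reading), "K" (3x3 intrinsics, pixels), "k1" (the pictures are not rectified: a ray, as slopes to the right and down, at radius r is drawn at 1 + k1 r^2 times it, then the intrinsics apply), "R" (3x3) and "t" (3): a world point X has camera coordinates R X + t. Camera axes: x right, y down, z forward; pixel columns grow to the right and rows downward; lengths in m; the calibration is good to about 2 mm. A picture is of the moment at which its call begins.
- r.close_job(): hands the job in, once; it reports no verdict.
The state is a dict: "time": time; "joint_positions": joint angles; "joint_vel": joint speeds; "joint_torque": joint torques, N m; "ee_pos": TCP position; "eef_rot": TCP orientation; "ft_force": force on the tool from outside, world axes, zero at the start; "torque": the same for the moment, N m; "width": finger opening in m.
Only numpy, scipy, OpenCV 4.12 (cv2) and the standard library are available. Lean on these libraries where they do the work, as an engineer would, in place of code of your own. Each camera call takes 0.05 s, during which the arm holds its last target. There are 200 camera calls.

### The job

The flask shaker is in a pause of its programme: press its stop key so that it cannot start up again, and only then push its counterweighted hood up, smoothly and without flinging it, until it has gone over its balance point and stays fully raised against its rear stop. Push only: do not press the start key, and leave everything that stands on the bench where it is.

Things in the scene. Friction and masses are not known exactly. Their poses are not given: they have to be found in the camera images.
- shaker: Orbital shaker fixed to the bench: white base 220 (x) x 420 (y) mm, deck 85 mm high, a clear hood over the flask platform and a black control console at its -y end. Origin at bench height: the base reaches from x = -120 to +100 mm; -x is the front, facing the robot. The hood (270 wide x 150 mm tall, front leaning back 17 degrees) hinges about an axis along y at x = +130, 110 mm high, with a steel counterweight bar 90 mm behind that.
- hood: The clear hood with its counterweight; origin 200 mm in front of the hinge axis at the axis' height when closed. Closed its z is vertical; opening tips it back about the shaker's +y, to 1.25 rad at the rear stop. Closed it takes 1.5 to 2.5 N upwards at the rail; the balance point is near 0.6 rad: below 0.5 it sinks shut, above 0.7 it swings on by itself, damped, to the stop in some seconds and stays.
- rail_edge (a point): Middle of the lower front edge of the hood's grip rail; moves with the hood. Closed it is 88 mm above the bench, 280 mm in front of the hinge axis, 22 mm below it, and 70 mm to +y of the shaker's origin. The grey rail is the foot of the hood's front: 270 mm long, 11 mm high, its flat underside overhanging the base by 30 mm, free below.
- stop_key (a joint): Travel of the stop key, m: 0 up, 0.004 fully pressed (down); springs back. It needs 2 N to start moving and about 4.5 N to bottom.
- stop_top (a point): Middle of the top of the stop key, the broad grey rectangular key (34 in shaker x by 44 mm in shaker y) on the console, nearest the front; its top is 100 mm above the bench and 13 mm above the panel, 90 mm from the hood's side wall, which stands to +y of it and is 237 mm high.
- start_key (a joint): Travel of the start key, m: 0 up, 0.004 pressed.
- start_top (a point): Middle of the top of the start key, the small round grey key (18 mm across, top 100 mm above the bench), 75 mm behind (shaker +x of) the stop key. Not to be pressed.
- flask: Empty conical glass flask, 67 mm across, 114 mm tall, loose on the bench; origin at the centre of its underside.
- flask_big: Larger conical glass flask with foil cap, 83 mm across, 148 mm tall, loose; origin at the centre of its underside.
- spray_bottle: Clear spray bottle with black trigger head, 72 mm across, 156 mm tall, head reaching 60 mm out along its -x; loose; origin at the centre of its underside.
- jar: Clear jar with a white lid, 94 mm across, 108 mm tall, loose; origin at the centre of its underside.
- wipes_box: Box of wipes, 125 x 120 x 85 mm with a tissue standing 26 mm out, loose; origin at the centre of its underside.
- tape_roll: Small roll of tape lying flat, 52 mm across, 18 mm high, loose; origin at the centre of its underside.
- pipette: Pipette lying on the bench along its own x, 216 mm long (from -36 to +180 mm), 22 mm thick, loose; origin under its axis.

How it is judged:
By the outcome, as a careful person would: the job done as asked, in the order asked, and still so for the second after the job is handed in, with the robot touching nothing.
It also fails if it takes over 59 s, if anything falls off the work surface, if the arm or the gripper's body presses on something with over 40 N, if the wrist force passes 120 N, or if a joint passes its speed limit or range.

## Working session

There is one attempt and no reset: what is moved stays moved. The work goes in short steps, Python scripts to look and compute and a shell command to move; the robot and the scene stay as the last step left them, time stands still between calls to the robot, and variables do not carry over. Pictures are saved under pics/ and viewed, about 8 in all and at most 12, crops included, and the job is handed in when it is done.

```bash
mkdir -p pics; cat > h.py <<'E'
import numpy as np,cv2
from bench import r
def cam(n):
    c=r.camera(n); np.savez(''+n+'.npz',**c); return c
def load(n): return np.load(''+n+'.npz')
def pt(c,u,v,z=None,plane=None):
    K=c['K'];d=np.array([(u-K[0,2])/K[0,0],(v-K[1,2])/K[1,1]]);s=d.copy()
    for _ in range(20): s=d/(1+c['k1']*(s@s))
    ray=np.array([s[0],s[1],1.]);R=c['R'];t=c['t']
    o=-R.T@t;w=R.T@ray
    if plane is not None: return o+w*(plane-o[2])/w[2]
    if z is None: z=np.median(c['z_map'][int(v)-1:int(v)+2,int(u)-1:int(u)+2])
    return o+w*z
E
python3 - <<'E'
from h import *
for n in('scene','side'):
    c=cam(n);cv2.imwrite(f'pics/{n}0.png',c['pixels']);print(n,-c['R'].T@c['t'],c['R'][2],c['k1'])
print(r.read_state(),r.nose_length)
E
```

```text
scene [ 0.31877936 -0.33999594  0.8987424 ] [ 0.28106991  0.41833763 -0.86370905] -0.03779914833322411
side [-0.03934463  0.35609147  0.60722298] [ 0.70757546 -0.38133713 -0.59491089] -0.0413901448363132
{'time': 0.1, 'joint_positions': array([ 1.13142297,  0.33278082, -0.06470515,  1.46087012,  0.02157109,
        1.34989951, -0.08848851]), 'joint_vel': array([ 1.54783772e-03, -3.12177835e-03,  4.97272320e-04, -1.45864913e-03,
       -3.52916937e-04, -9.96664268e-05, -2.18941847e-04]), 'joint_torque': array([ 8.52748963e-04, -6.24543786e+01,  2.43075838e-02, -3.90721357e+01,
       -6.13968750e-02,  3.65353434e-02, -1.86078459e-07]), 'ee_pos': array([ 0.25288626, -0.57120183,  0.24684478]), 'eef_rot': array([ 8.38104565e-01, -5.45509247e-01, -5.37255241e-04, -3.32723589e-04]), 'ft_force': array([ 0.47859674,  0.16181306, -0.78672309]), 'torque': array([0.0061484 , 0.0282274 , 0.00180858]), 'width': 0.0873945783214618} 0.025
```

View pics/scene0.png

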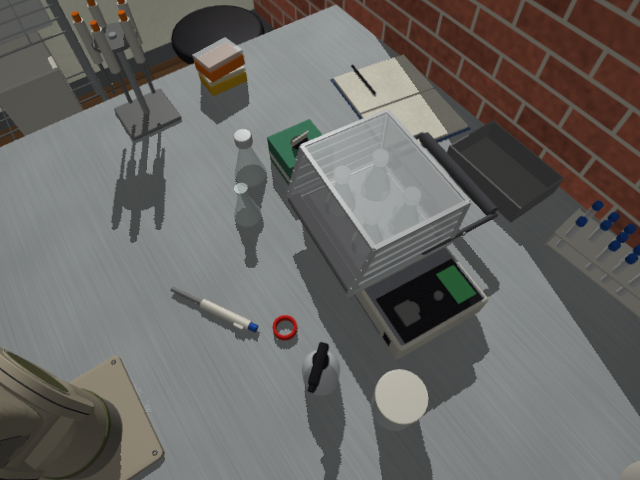

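View pics/side0.png

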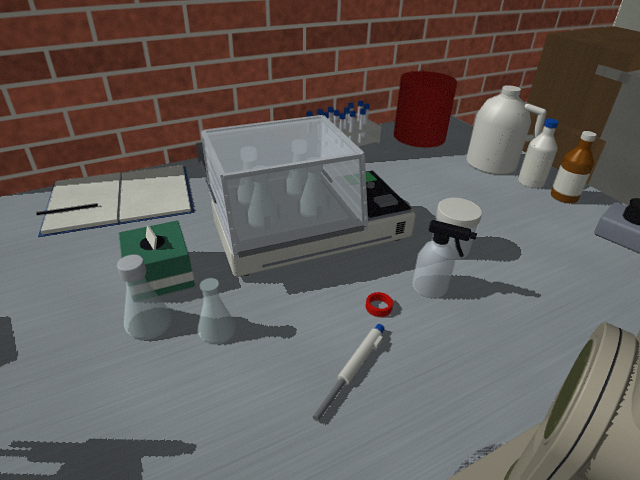

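Both views show the shaker with the stop key near scene (407,312), start key (438,296), and the rail from about (290,195) to (352,290). The tape, pipette, spray bottle and jar are in front of it.

```bash
python3 - <<'E'
from h import *
c=load('scene');p=c['pixels'];print(p.shape)
cv2.imwrite('pics/crop.png',cv2.resize(p[180:400,270:530],None,fx=3,fy=3,interpolation=cv2.INTER_CUBIC)[:600,:780])
for n,u,v in[('stop',407,312),('start',438,296)]: print(n,pt(c,u,v),pt(c,u,v,plane=.1))
for n,u,v,h in[('jar',401,397,.108),('spray head',318,368,.15),('tape',285,327,.018),('pip tip',253,327,.01),('pip end',172,289,.01),('flask top',240,188,.114),('big top',242,135,.148),('base front corner',400,352,.085),('base back corner',486,297,.085)]: print(n,pt(c,u,v,plane=h).round(3),pt(c,u,v).round(3))
E
```

```text
(480, 640, 3)
stop [ 0.63241689 -0.17426017  0.0994004 ] [ 0.63218163 -0.17438449  0.1       ]
start [ 0.70396319 -0.1837408   0.10041619] [ 0.704164   -0.18365934  0.1       ]
jar [ 0.519 -0.291  0.108] [ 0.518 -0.291  0.11 ]
spray head [ 0.423 -0.176  0.15 ] [ 0.422 -0.178  0.156]
tape [ 0.433 -0.037  0.018] [ 0.435 -0.031 -0.   ]
pip tip [0.378 0.004 0.01 ] [0.378 0.001 0.018]
pip end [0.274 0.183 0.01 ] [0.274 0.179 0.016]
flask top [0.511 0.262 0.114] [0.511 0.261 0.115]
big top [0.583 0.369 0.148] [0.583 0.369 0.148]
base front corner [ 0.575 -0.225  0.085] [ 0.581 -0.223  0.068]
base back corner [ 0.789 -0.238  0.085] [ 0.793 -0.237  0.079]
```

View pics/crop.png

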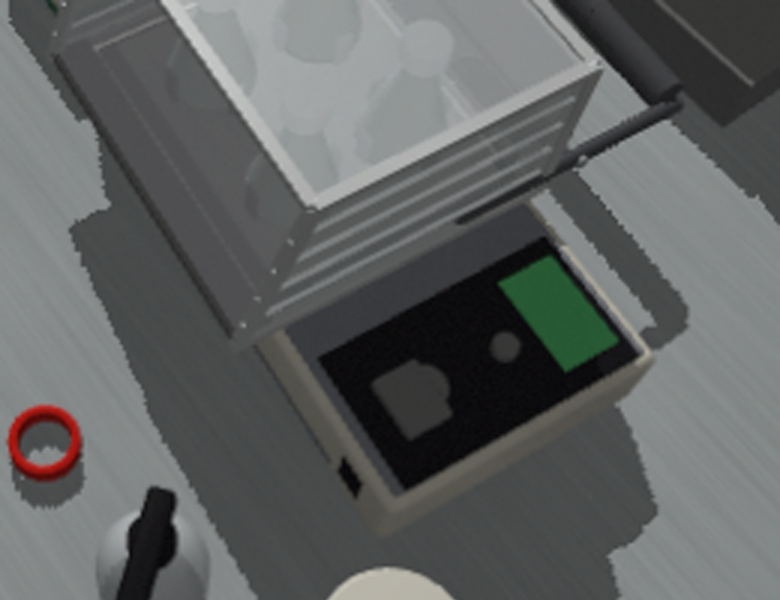

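The crop shows the stop key centred at crop (410,400) and the start key at (505,347). The rail's lower ends are at about (57,58) and (238,350). I'll fit the shaker pose from these.

```bash
python3 - <<'E'
from h import *
c=load('scene')
f=lambda u,v,h: pt(c,270+u/3,180+v/3,plane=h)
a=f(57,58,.088);b=f(238,350,.088);print('rail',a,b,np.linalg.norm(a-b))
d=(a-b)[:2];yaw=np.degrees(np.arctan2(-d[0],d[1]));print('yaw',yaw)
t1=f(165,2,.237);t2=f(312,208,.237);print('top front',t1,t2)
d=(t1-t2)[:2];print(np.degrees(np.arctan2(-d[0],d[1])))
cr=f(388,497,.087);cb=f(650,350,.087);d=(cb-cr)[:2];print('base end',cr,cb,np.degrees(np.arctan2(d[1],d[0])))
k=[f(*q,.1) for q in[(371,383),(410,440),(453,412),(415,360),(505,347)]];print(np.round(k,4))
y=np.radians(-6);ux=np.array([np.cos(y),np.sin(y)]);uy=np.array([-ux[1],ux[0]])
m=(a+b)[:2]/2;o=m+.15*ux-.07*uy;print('origin',o,'hinge at rail mid',m+.28*ux)
for n,q in[('stop',f(410,400,.1)),('start',k[4])]: print(n,(q[:2]-o)@ux,(q[:2]-o)@uy)
E
```

```text
rail [0.59348451 0.18968624 0.088     ] [ 0.56341928 -0.08110487  0.088     ] 0.27245503186697007
yaw -6.335453024156663
top front [0.6229404  0.09008164 0.237     ] [ 0.60637999 -0.08168704  0.237     ]
-5.506927103065378
base end [ 0.58154878 -0.21535304  0.087     ] [ 0.78982364 -0.23830681  0.087     ] -6.289130790262351
[[ 0.6167 -0.1527  0.1   ]
 [ 0.6124 -0.1968  0.1   ]
 [ 0.6472 -0.1981  0.1   ]
 [ 0.6506 -0.1567  0.1   ]
 [ 0.7052 -0.1835  0.1   ]]
origin [ 0.72031319 -0.03100512] hinge at rail mid [0.85691803 0.02502272]
stop -0.07477081182350867 -0.15376980106557614
start 0.0008981611000360105 -0.15324449257355766
```

Pose fit is consistent: yaw is about -6.3° and the stop key is at (0.632, -0.175). Moving above the stop key with the jaws closed and the jaw axis along shaker x.

```bash
python3 -m creep '[{"x":0.04,"y":0.04,"z":0.01,"spin":6},{"x":0.08,"y":0.08,"z":0.02,"spin":12},{"x":0.12,"y":0.12,"z":0.02,"spin":18},{"x":0.16,"y":0.16,"z":0.02,"spin":24},{"x":0.2,"y":0.2,"z":0.02,"spin":31},{"x":0.24,"y":0.24,"z":0.02,"spin":38},{"x":0.28,"y":0.28,"z":0.02,"spin":45},{"x":0.32,"y":0.32,"z":0.02,"spin":52},{"x":0.36,"y":0.36,"z":0.02,"spin":58},{"x":0.378,"y":0.393,"z":0.02,"spin":60},{"x":0.378,"y":0.393,"z":0.0,"spin":60},{"x":0.378,"y":0.393,"z":0.0,"spin":60}]' 0 20; python3 - <<'E'
from h import *
c=cam('scene');cv2.imwrite('pics/s1.png',c['pixels'])
w=cam('wrist');cv2.imwrite('pics/w1.png',w['pixels']);s=r.read_state();print(s['ee_pos'],s['eef_rot'],s['ft_force'],s['joint_positions'].round(2))
E
```

```text
time: 1.6
ee_pos: [0.6302, -0.1783, 0.2456]
eef_rot: [0.999, -0.053, -0.002, -0.0]
ft_force: [-0.9, 0.2, -0.6]
width: 0.0005
[ 0.63072133 -0.1793146   0.24770536] [ 9.98542971e-01 -5.39616301e-02 -2.44830535e-04  1.33167564e-04] [-0.6141839   0.522178    0.36574598] [ 0.54  0.44 -0.46  1.35  0.19  1.4  -0.03]
```

View pics/w1.png

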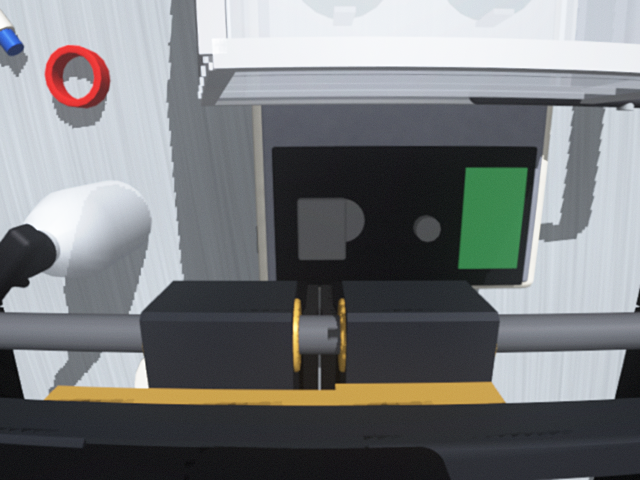

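The wrist view shows the stop key at (322,229), a flat disc mark beside it, and the start key at (427,229). The jaws are closed and aligned.

```bash
python3 - <<'E'
from h import *
w=load('wrist');print(pt(w,322,229,plane=.1),pt(w,427,229,plane=.1))
E
python3 -m creep '[{"z":-0.03},{"z":-0.06},{"z":-0.085},{"z":-0.1},{"z":-0.11},{"z":-0.115},{"z":-0.115}]'
```

```text
[ 0.63265384 -0.17235191  0.1       ] [ 0.70613123 -0.18018062  0.1       ]invalid input at $[0]: expected keys x, y, z, spin
```

```bash
python3 -m creep '[{"x":0.002,"y":0.002,"z":-0.03,"spin":0},{"x":0.002,"y":0.002,"z":-0.06,"spin":0},{"x":0.002,"y":0.002,"z":-0.085,"spin":0},{"x":0.002,"y":0.002,"z":-0.1,"spin":0},{"x":0.002,"y":0.002,"z":-0.11,"spin":0},{"x":0.002,"y":0.002,"z":-0.115,"spin":0},{"x":0.002,"y":0.002,"z":-0.115,"spin":0}]'
```

```text
time: 2.58
ee_pos: [0.6332, -0.1766, 0.1329]
eef_rot: [0.999, -0.053, 0.0, 0.0]
ft_force: [-0.2, -0.3, -0.3]
width: 0.0003
```

```bash
python3 -m creep '[{"x":0,"y":0,"z":-0.004,"spin":0},{"x":0,"y":0,"z":-0.007,"spin":0},{"x":0,"y":0,"z":-0.009,"spin":0},{"x":0,"y":0,"z":-0.011,"spin":0},{"x":0,"y":0,"z":-0.012,"spin":0},{"x":0,"y":0,"z":-0.012,"spin":0}]'
```

```text
time: 3.32
ee_pos: [0.6332, -0.1765, 0.1215]
eef_rot: [0.999, -0.053, 0.0, 0.0]
ft_force: [-2.9, 1.2, 8.6]
width: 0.0007
```

```bash
python3 -m creep '[{"x":0,"y":0,"z":-0.001,"spin":0},{"x":0,"y":0,"z":-0.002,"spin":0},{"x":0,"y":0,"z":-0.002,"spin":0},{"x":0,"y":0,"z":-0.002,"spin":0}]'
python3 -m creep '[{"x":0,"y":0,"z":0.01,"spin":0},{"x":0,"y":0,"z":0.03,"spin":0},{"x":0,"y":0,"z":0.06,"spin":0},{"x":0,"y":0,"z":0.1,"spin":0},{"x":0,"y":0,"z":0.14,"spin":0},{"x":0,"y":0,"z":0.17,"spin":0},{"x":0,"y":0,"z":0.17,"spin":0}]'
python3 - <<'E'
from h import *
w=cam('scene');cv2.imwrite('pics/s2.png',w['pixels'][150:400,200:560])
s=r.read_state();print(s['ee_pos'],s['ft_force'])
E
```

```text
time: 3.82
ee_pos: [0.6333, -0.1766, 0.1212]
eef_rot: [0.999, -0.053, 0.001, 0.0]
ft_force: [-10.6, 1.4, 20.4]
width: 0.0
time: 4.7
ee_pos: [0.634, -0.1764, 0.2922]
eef_rot: [0.999, -0.053, 0.003, 0.0]
ft_force: [0.6, -0.3, -0.6]
width: 0.0006
[ 0.63343639 -0.17642549  0.29007218] [ 0.16411578 -0.19019944 -0.03365196]
```

View pics/s2.png

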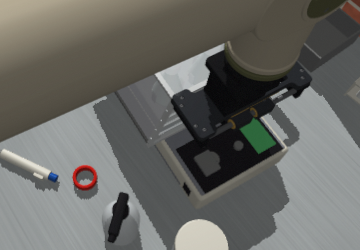

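The key bottomed (20 N at the stop) and has sprung back; the picture shows the gripper raised above the console with the bench items unmoved. The tool can only point down, so it can't get under the rail. I'll push the hood's upper front face instead, pressing in and upward along its arc. Next is moving in front of that face.

```bash
python3 -m creep '[{"x":-0.02,"y":0.04,"z":0.01,"spin":0},{"x":-0.03,"y":0.08,"z":0.01,"spin":0},{"x":-0.04,"y":0.12,"z":0.01,"spin":0},{"x":-0.05,"y":0.16,"z":0.01,"spin":0},{"x":-0.06,"y":0.2,"z":0.01,"spin":0},{"x":-0.064,"y":0.233,"z":0.0,"spin":0},{"x":-0.064,"y":0.233,"z":-0.03,"spin":0},{"x":-0.064,"y":0.233,"z":-0.06,"spin":0},{"x":-0.064,"y":0.233,"z":-0.07,"spin":0},{"x":-0.064,"y":0.233,"z":-0.07,"spin":0}]'
python3 - <<'E'
from h import *
s=r.read_state();print(s['ee_pos'],s['ft_force'],s['joint_positions'].round(2))
w=cam('side');cv2.imwrite('pics/d1.png',w['pixels'])
H=np.array([.857,.025]);ux=np.array([.994,-.110])
def tcp(th,P=np.array([-.247,.085]),dn=0,dt=0):
    P=P+dn*np.array([.956,-.292])+dt*np.array([.292,.956])
    x=P[0]*np.cos(th)+P[1]*np.sin(th);z=-P[0]*np.sin(th)+P[1]*np.cos(th)
    q=H+ux*(x-.015);return np.array([*q,z+.11+.025])
for th in np.arange(0,.91,.1): print(th.round(2),tcp(th).round(4),tcp(th,dn=.004,dt=.01+.01*th).round(4))
E
```

```text
time: 6.0
ee_pos: [0.5687, 0.0563, 0.2182]
eef_rot: [0.999, -0.053, -0.001, -0.0]
ft_force: [-0.8, 1.3, -0.6]
width: 0.0005
[0.56873055 0.05634692 0.21818919] [-0.76315808  1.31188352 -0.55267017] [ 0.32  0.29 -0.59  1.62  0.17  1.28 -0.41]
0.0 [0.5966 0.0538 0.22  ] [0.6033 0.0531 0.2284]
0.1 [0.6062 0.0528 0.2442] [0.6141 0.0519 0.2528]
0.2 [0.6183 0.0514 0.2674] [0.6274 0.0504 0.276 ]
0.3 [0.6325 0.0498 0.2892] [0.643  0.0487 0.2977]
0.4 [0.6489 0.048  0.3095] [0.6608 0.0467 0.3176]
0.5 [0.6671 0.046  0.328 ] [0.6806 0.0445 0.3356]
0.6 [0.6872 0.0438 0.3446] [0.7021 0.0421 0.3515]
0.7 [0.7087 0.0414 0.3591] [0.7251 0.0396 0.365 ]
0.8 [0.7316 0.0389 0.3714] [0.7494 0.0369 0.3761]
0.9 [0.7557 0.0362 0.3813] [0.7747 0.0341 0.3845]
```

View pics/d1.png

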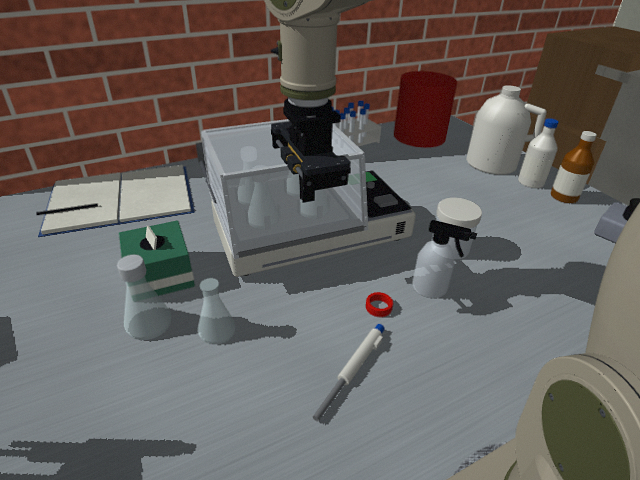

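The gripper stands in front of the hood's upper front, with its body clear above the top edge; nothing has been touched. Next, approach gently to contact.

```bash
python3 -m creep '[{"x":0.01,"y":-0.001,"z":0.0,"spin":0},{"x":0.016,"y":-0.002,"z":0.0,"spin":0},{"x":0.02,"y":-0.002,"z":0.0,"spin":0},{"x":0.023,"y":-0.002,"z":0.0,"spin":0},{"x":0.025,"y":-0.003,"z":0.0,"spin":0},{"x":0.027,"y":-0.003,"z":0.0,"spin":0},{"x":0.027,"y":-0.003,"z":0.0,"spin":0}]'
```

```text
time: 6.92
ee_pos: [0.5961, 0.0535, 0.2185]
eef_rot: [0.999, -0.053, 0.0, -0.0]
ft_force: [0.4, 0.2, -0.0]
width: 0.0004
```

```bash
python3 -m creep '[{"x":0.001,"y":0,"z":0.0,"spin":0},{"x":0.002,"y":0,"z":0.0,"spin":0},{"x":0.003,"y":0,"z":0.0,"spin":0},{"x":0.003,"y":0,"z":0.0,"spin":0}]'; python3 -m creep '[{"x":0.001,"y":0,"z":0.0,"spin":0},{"x":0.002,"y":0,"z":0.0,"spin":0},{"x":0.002,"y":0,"z":0.0,"spin":0}]'
```

```text
time: 7.42
ee_pos: [0.5989, 0.0535, 0.2186]
eef_rot: [0.999, -0.053, -0.0, 0.0]
ft_force: [-1.2, 0.1, 0.6]
width: 0.0003
time: 7.8
ee_pos: [0.5993, 0.0535, 0.2184]
eef_rot: [0.999, -0.053, -0.002, 0.0]
ft_force: [-11.8, -0.8, 6.6]
width: 0.0006
```

Contact found (about 12 N into the face). Now following the arc with a small upward lead.

```bash
python3 -m creep '[{"x":0.001,"y":0,"z":0.004,"spin":0},{"x":0.003,"y":0,"z":0.008,"spin":0},{"x":0.004,"y":0,"z":0.012,"spin":0},{"x":0.006,"y":0,"z":0.016,"spin":0},{"x":0.008,"y":-0.001,"z":0.02,"spin":0},{"x":0.009,"y":-0.001,"z":0.023,"spin":0}]'; python3 - <<'E'
from h import *
c=cam('side');cv2.imwrite('pics/d2.png',c['pixels'][80:300,150:450])
E
```

```text
time: 8.55
ee_pos: [0.6081, 0.0526, 0.2411]
eef_rot: [0.999, -0.053, -0.002, 0.0]
ft_force: [-10.2, -1.0, 1.9]
width: 0.0003
```

View pics/d2.png

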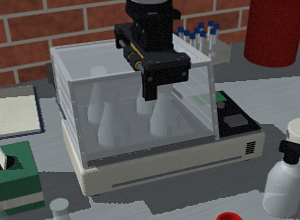

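```bash
python3 - <<'E'
from h import *
a=cv2.imread('pics/side0.png')[100:290,190:430];b=load('side')['pixels'][100:290,190:430]
cv2.imwrite('pics/cmp.png',cv2.resize(np.hstack([a,b]),None,fx=1.66,fy=1.66,interpolation=cv2.INTER_CUBIC)); print(r.read_state()['ft_force'],r.read_state()['time'])
E
```

```text
[-11.44676922  -0.52119425   4.06778823] 8.6
```

View pics/cmp.png

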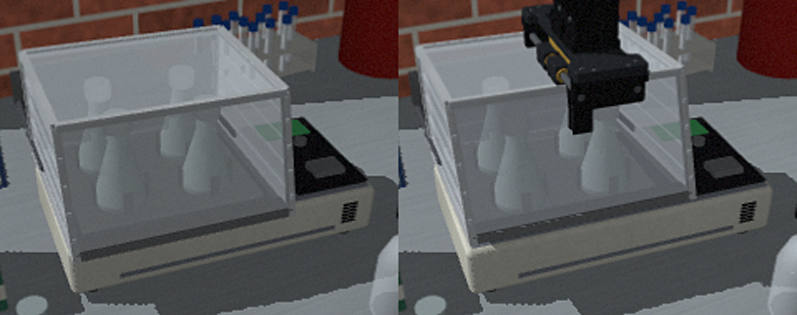

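Comparing the pictures, the rail has risen off the deck (left rail corner at row 235 against 255), so the hood is following, mostly without slip. Continuing along the arc.

```bash
python3 -m creep '[{"x":0.003,"y":0,"z":0.006,"spin":0},{"x":0.006,"y":-0.001,"z":0.012,"spin":0},{"x":0.009,"y":-0.001,"z":0.018,"spin":0},{"x":0.012,"y":-0.001,"z":0.024,"spin":0},{"x":0.015,"y":-0.001,"z":0.03,"spin":0},{"x":0.018,"y":-0.002,"z":0.036,"spin":0},{"x":0.022,"y":-0.002,"z":0.042,"spin":0},{"x":0.025,"y":-0.003,"z":0.047,"spin":0}]'; python3 - <<'E'
from h import *
a=load('side')['pixels'][100:290,190:430];b=cam('side')['pixels'][100:290,190:430]
cv2.imwrite('pics/cmp2.png',cv2.resize(np.hstack([a,b]),None,fx=1.66,fy=1.66,interpolation=cv2.INTER_CUBIC)); print(r.read_state()['ft_force'],r.read_state()['time'])
E
```

```text
time: 9.6
ee_pos: [0.6354, 0.0497, 0.2889]
eef_rot: [0.999, -0.053, 0.0, -0.0]
ft_force: [-1.5, 0.9, -0.1]
width: 0.0008
[-2.67337686 -0.06102148  1.4279652 ] 9.65
```

View pics/cmp2.png

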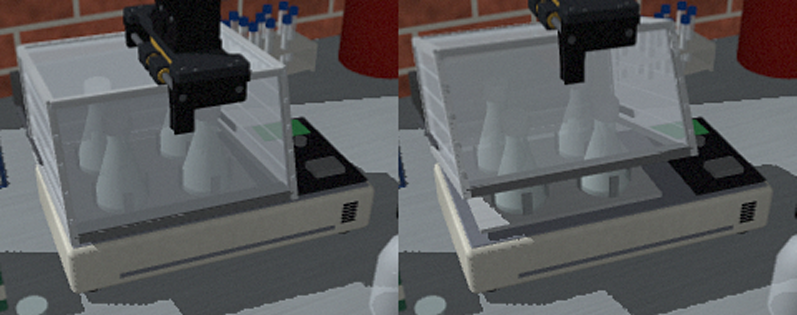

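The hood is open to about 0.3 rad and following well with little force. Continuing the arc, pressing in slightly.

```bash
python3 -m creep '[{"x":0.005,"y":0,"z":0.005,"spin":0},{"x":0.010,"y":-0.001,"z":0.010,"spin":0},{"x":0.0145,"y":-0.001,"z":0.015,"spin":0},{"x":0.019,"y":-0.002,"z":0.0195,"spin":0},{"x":0.0235,"y":-0.002,"z":0.0245,"spin":0},{"x":0.028,"y":-0.003,"z":0.029,"spin":0},{"x":0.033,"y":-0.003,"z":0.034,"spin":0},{"x":0.038,"y":-0.004,"z":0.0385,"spin":0},{"x":0.043,"y":-0.004,"z":0.043,"spin":0},{"x":0.048,"y":-0.005,"z":0.047,"spin":0},{"x":0.053,"y":-0.006,"z":0.051,"spin":0},{"x":0.058,"y":-0.006,"z":0.055,"spin":0}]'; python3 - <<'E'
from h import *
a=load('side')['pixels'][100:290,190:430];b=cam('side')['pixels'][70:260,190:430]
cv2.imwrite('pics/cmp3.png',cv2.resize(b,None,fx=2,fy=2,interpolation=cv2.INTER_CUBIC)); print(r.read_state()['ft_force'],r.read_state()['time'])
E
```

```text
time: 11.15
ee_pos: [0.6928, 0.044, 0.3459]
eef_rot: [0.999, -0.053, 0.001, -0.0]
ft_force: [-8.1, -0.8, 11.3]
width: 0.0004
[-9.24707277  0.16158083 12.14886496] 11.2
```

View pics/cmp3.png

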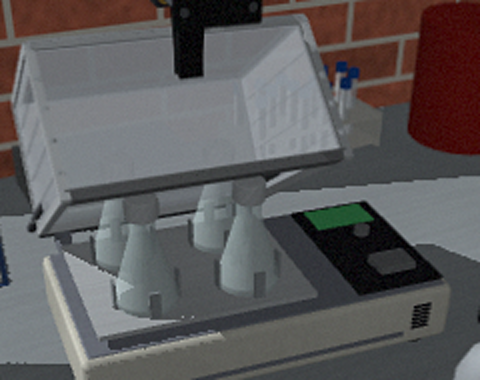

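Open to about 0.6 rad, smooth. Continuing past the balance point to about 0.85.

```bash
python3 -m creep '[{"x":0.005,"y":0,"z":0.004,"spin":0},{"x":0.010,"y":-0.001,"z":0.007,"spin":0},{"x":0.016,"y":-0.002,"z":0.011,"spin":0},{"x":0.022,"y":-0.002,"z":0.0145,"spin":0},{"x":0.027,"y":-0.003,"z":0.0175,"spin":0},{"x":0.033,"y":-0.003,"z":0.021,"spin":0},{"x":0.039,"y":-0.004,"z":0.024,"spin":0},{"x":0.045,"y":-0.005,"z":0.027,"spin":0},{"x":0.050,"y":-0.005,"z":0.03,"spin":0},{"x":0.056,"y":-0.006,"z":0.033,"spin":0},{"x":0.059,"y":-0.006,"z":0.034,"spin":0}]'
python3 -m creep '[{"x":0.0,"y":0,"z":0.005,"spin":0},{"x":-0.003,"y":0,"z":0.015,"spin":0},{"x":-0.01,"y":0,"z":0.03,"spin":0},{"x":-0.03,"y":0.003,"z":0.05,"spin":0},{"x":-0.06,"y":0.006,"z":0.06,"spin":0},{"x":-0.1,"y":0.01,"z":0.06,"spin":0},{"x":-0.14,"y":0.015,"z":0.06,"spin":0},{"x":-0.18,"y":0.02,"z":0.06,"spin":0},{"x":-0.22,"y":0.02,"z":0.06,"spin":0},{"x":-0.22,"y":0.02,"z":0.06,"spin":0}]'; python3 - <<'E'
from h import *
b=cam('side')['pixels'][40:300,150:470]
cv2.imwrite('pics/e1.png',cv2.resize(b,None,fx=2,fy=2)); print(r.read_state()['ft_force'],r.read_state()['time'])
E
```

```text
time: 12.58
ee_pos: [0.7526, 0.0379, 0.3788]
eef_rot: [0.999, -0.053, 0.001, -0.001]
ft_force: [-2.7, 1.2, 7.7]
width: 0.0005
time: 13.82
ee_pos: [0.5298, 0.058, 0.44]
eef_rot: [0.999, -0.053, 0.002, 0.001]
ft_force: [0.2, -0.4, 0.1]
width: 0.0007
[ 0.92895678 -0.69310412 -0.45603556] 13.875
```

View pics/e1.png

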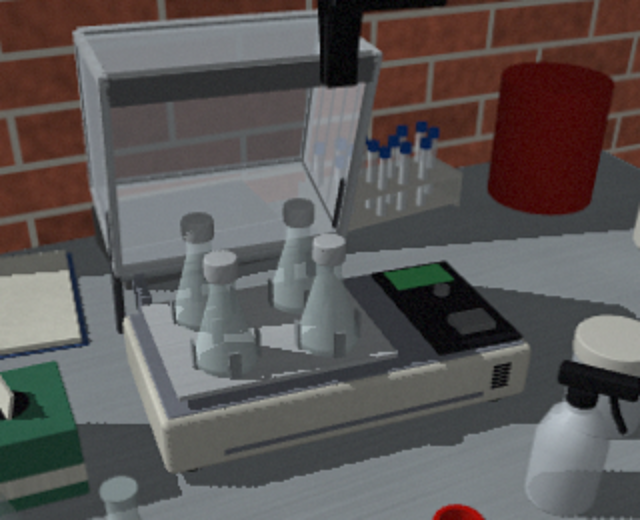

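The hood is well past balance and swinging on by itself, with the gripper clear. I'll wait for it to settle at the rear stop.

```bash
Z='{"x":0,"y":0,"z":0,"spin":0}'; python3 -m creep '[{"x":-0.03,"y":0,"z":0.0,"spin":0},{"x":-0.06,"y":0,"z":0,"spin":0},{"x":-0.06,"y":0,"z":0,"spin":0},{"x":-0.06,"y":0,"z":0,"spin":0},{"x":-0.06,"y":0,"z":0,"spin":0},{"x":-0.06,"y":0,"z":0,"spin":0},{"x":-0.06,"y":0,"z":0,"spin":0},{"x":-0.06,"y":0,"z":0,"spin":0},{"x":-0.06,"y":0,"z":0,"spin":0},{"x":-0.06,"y":0,"z":0,"spin":0},{"x":-0.06,"y":0,"z":0,"spin":0},{"x":-0.06,"y":0,"z":0,"spin":0}]'
for i in 1 2 3; do python3 -c "
from h import *
cv2.imwrite('pics/f$i.png',cam('side')['pixels'])"; python3 -m creep '[{"x":0,"y":0,"z":0,"spin":0},{"x":0,"y":0,"z":0,"spin":0},{"x":0,"y":0,"z":0,"spin":0},{"x":0,"y":0,"z":0,"spin":0},{"x":0,"y":0,"z":0,"spin":0},{"x":0,"y":0,"z":0,"spin":0},{"x":0,"y":0,"z":0,"spin":0},{"x":0,"y":0,"z":0,"spin":0},{"x":0,"y":0,"z":0,"spin":0},{"x":0,"y":0,"z":0,"spin":0},{"x":0,"y":0,"z":0,"spin":0},{"x":0,"y":0,"z":0,"spin":0}]' >/dev/null; done
python3 - <<'E'
from h import *
cv2.imwrite('pics/f4.png',cam('side')['pixels'])
I=[cv2.imread(f'pics/f{i}.png').astype(int) for i in(1,2,3,4)]
for a,b in zip(I,I[1:]): print((abs(a-b).max(2)>25).sum())
s=cam('scene')['pixels'];cv2.imwrite('pics/fin.png',np.hstack([cv2.resize(I[3].astype(np.uint8),(400,300)),cv2.resize(s,(400,300))]));print(r.read_state()['time'])
E
```

```text
time: 15.38
ee_pos: [0.472, 0.0575, 0.4376]
eef_rot: [0.999, -0.053, 0.0, -0.0]
ft_force: [-0.3, 0.0, -0.2]
width: 0.0004
18
0
0
20.125
```

View pics/fin.png

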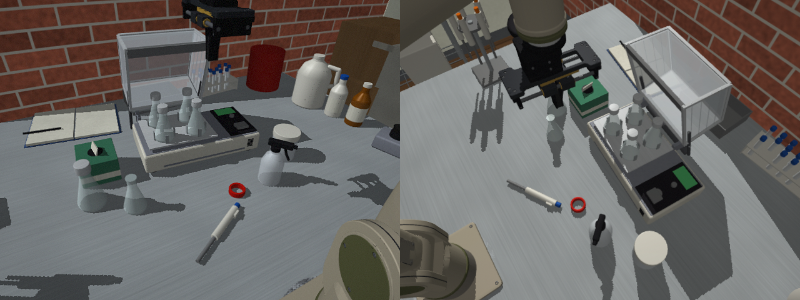

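The hood stands open at its stop and has been still for the last 3 s. All bench items are in their original places and the robot is clear. Handing in.

```bash
python3 -c "
from bench import r
print(r.close_job())"
```

```text
the job is handed in; nothing more can be done
None
```

I pressed the stop key first, then pushed the hood up past its balance point. It is now fully raised and stays there. The job was handed in at about 20 s of the 59 s allowed.

- **Stop key:** I pressed it with the closed fingers until it bottomed, with no further travel at 20 N, then released it. The start key was not touched.
- **Hood:** The tool can only point straight down, so it could not get under the grip rail. I pushed on the hood's upper front face instead, at about 0.2 rad/s. The sampled wrist force stayed at about 15 N or less. I let go at roughly 0.85 rad by my estimate, and the hood swung on by itself.
- **Last checks:** The final side pictures, taken over about 3 s, showed no change, so the hood is at rest. I judged that it is against the rear stop by eye and from that stillness; I did not measure the final angle. The bench items look unmoved in both camera views, and the robot is touching nothing.

No check failed. The one disagreement was that the hood's front face was about 2 mm further back than my estimate, which I corrected when the fingers made contact.

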